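# Clear the parts case and hold its lid open

## Task

Two dark bridge blanks are lying on the white lid of the red parts case: clear them off first, stacking both squarely on top of the third blank on the bench so that the three make one neat pile, flush all round, in either order. Then lift the case's lid by the bar on its front edge until it stands open at about 60 degrees from closed, and finish still holding it there by the bar, because it falls shut if let go. Leave the glue bottle, the screwdriver and the jar where they are.

Things in the scene. Friction and masses are not known exactly. Their poses are not given: they have to be found in the camera images.
- case: red open-topped parts case fixed to the bench, 190 mm deep (x), 240 mm wide (y), 60 mm high, closed by a white hinged lid 8 mm thick of the same footprint (its top 68 mm above the bench). Origin at the centre of the case's underside, z up; its -x side faces the robot, turned by up to 0.3 rad. The lid's hinge runs along y at the far (+x) top edge.
- lid (a joint): angle of the lid about its hinge, rad: 0 closed (lying flat), grows as the front edge rises, 1.05 is 60 degrees, stop at 1.9. The lid weighs about 400 g (may vary by a quarter), has an almost free hinge with no stay or spring, and falls shut from anywhere below about 90 degrees.
- lid_bar (a point): centre of the lid's round dark steel pull bar: 10 mm diameter, 120 mm long along the case's y, a rod at each end holding it 45 mm in front of the lid's front edge (40 mm of open space between). It lies in the lid's plane, closed 64 mm above the bench, 235 mm from the hinge axis, and swings up and away from the robot. Being round it can turn between the fingers.
- lid_hinge (a point): middle of the lid's hinge axis, which runs along the case's y axis: 95 mm behind the case's centre and 60 mm above the bench. It does not move when the lid opens.
- blank_base: rosewood bridge blank, a dark brown plain rectangular bar 165 x 40 x 12 mm, 75 g (may vary by a third); origin at the centre of its underside, x along its 165 mm length, y across its 40 mm width, z up; lies loose on the bench, beside the case, as the bottom of the pile
- blank_a: rosewood bridge blank, a dark brown plain rectangular bar 165 x 40 x 12 mm, 75 g (may vary by a third); origin at the centre of its underside, x along its 165 mm length, y across its 40 mm width, z up; starts on the closed lid, the nearer to the robot of the two, lying across it (roughly along the case's y)
- blank_b: rosewood bridge blank, a dark brown plain rectangular bar 165 x 40 x 12 mm, 75 g (may vary by a third); origin at the centre of its underside, x along its 165 mm length, y across its 40 mm width, z up; starts on the closed lid, the farther of the two, lying across it, its centre line about 95 mm beyond blank_a's
- glue: bystander: white glue bottle with a red cap, 38 mm diameter, 120 mm tall; origin at the centre of its underside
- driver: bystander: screwdriver with an orange handle, 180 mm long, lying on the bench; origin under its middle, x along it with the handle towards -x
- jar: bystander: amber jar with a yellow cap, 60 mm diameter, 70 mm tall; origin at the centre of its underside
Not all that is in view belongs to the job. Leave any blue or yellow look-alike of the blank_b alone. Leave any turquoise look-alike of the blank_a alone.

How it is judged:
By the outcome, as a careful person would: the job done as asked, in the order asked, and still so for the second after the job is handed in, while the arm keeps its last pose, push and grip.
It also fails if it takes over 72 s, if anything falls off the work surface, if the arm or the gripper's body presses on something with over 40 N, if the wrist force passes 120 N, or if a joint passes its speed limit or range.

## Robot

A 6-joint arm with a two-finger parallel gripper is mounted at the origin on the work surface. World frame = base frame: x ahead of the robot, y to its left, z up, the work surface at z = 0. Lengths are in m, angles in rad, forces in N, time in s.
With the tool pointing down it reaches from about 0.275 to 0.825 m from the base axis. Payload 4.9 kg.
Tool frame: the origin (TCP) lies on the centre line of the jaws, within the pads' length; the fingertips stand 11 mm ahead of it and the grasp point (between the pads) lies 8 mm behind it (arm.nose_length is the distance from the TCP to the fingertips, in m); z points along the fingers, y is the line along which they close (so a half turn about z gives the same grasp; the last joint's range is limited). The gripper opens to 85 mm and grips with 20 to 120 N. Pads are 22 mm wide; open, the fingers measure 114 mm over their backs; the gripper's body (76 mm by 85 mm) begins 54 mm behind the grasp point. The pads swing forward as they close: fully open they stand 13 mm farther back than shut.
Start: joints at [-1.283, 0.326, -0.193, 1.052, 0, 1.437], TCP at [0.225, -0.502, 0.204] pointing down, gripper open.
Joint ranges: [-2.65, 2.65], [-0.97, 1.79], [-1.3, 1.35], [-1.93, 2.1], [-1.47, 1.37], [-3.14, 3.14]. Speed limits (rad/s): [2.57, 2.57, 3.14, 3.14, 3.14, 3.14].

## Interface

Orientations are given as a unit quaternion [w, x, y, z].
In Python, from bench import arm, solver, eyes gives the robot as it stands. Calls block until the motion is done:
- arm.move_pose(position, orientation): joint-space move of the TCP to a pose.
- arm.move_linear(position, frame=None, velocity=0.15, contact_N=None): straight line of the TCP; frame=None keeps the orientation; velocity is the mean speed in m/s. With contact_N (N) it stops when the force on the tool has changed by that much, and returns True; else False.
- arm.set_joints(angles): joint-space move.
- arm.ungrasp() and arm.grab(strength=None): open the fingers fully, or close them until they stop; strength is the grip in N (None keeps the last).
- arm.sleep(seconds).
- solver.solve_ik(position, orientation): joint angles nearest the present ones, or None.
- eyes.capture(name): name is "scene" or "top"; returns a dict with "color" (480x640x3 uint8, blue, green, red), "fx", "fy", "cx", "cy" (pixels), "R" (3x3) and "t" (3): a world point X has camera coordinates R X + t. Camera axes: x right, y down, z forward; pixel columns grow to the right and rows downward; lengths in m; the calibration is good to about 2 mm. A picture is of the moment at which its call begins. There is no depth.
A pose or a line that the arm cannot do raises arm.MotionError and nothing moves.
- arm.finish_job(): hands the job in; it is judged then, once.
Readings, each from a call of its own:
- arm.read_clock(): time.
- arm.read_q(): joint angles.
- arm.read_dq(): joint speeds.
- arm.read_effort(): joint torques, N m.
- arm.read_position(): TCP position.
- arm.read_orientation(): TCP orientation.
- arm.read_force(): force on the tool from outside, world axes, zero at the start.
- arm.read_ft_torque(): the same for the moment, N m.
- arm.read_grip_width(): finger opening in m.
- arm.read_grip_force(): force on a finger pad.
Only numpy, scipy, OpenCV 4.12 (cv2) and the standard library are available. Lean on these libraries where they do the work, as an engineer would, in place of code of your own. Each camera call takes 0.05 s, during which the arm holds its last target. There are 200 camera calls.

## Working session

There is one attempt and no reset: what is moved stays moved. The work goes in short steps, each a Python script; the robot and the scene stay as the last script left them, time stands still between calls to the robot, and variables do not carry over. Pictures are saved under pics/ and viewed, at most 10 in all, crops included, and the job is handed in when it is done.

```bash
ls; mkdir -p pics; python3 - <<'E'
from bench import arm,eyes
import cv2,pickle
d={n:eyes.capture(n) for n in("scene","top")}
pickle.dump(d,open('c0.pkl','wb'))
for n in d:
    cv2.imwrite(f'pics/{n}0.png',d[n]['color']); print(n,d[n]['fx'],d[n]['cx'],d[n]['cy'],d[n]['R'],d[n]['t'])
E
```

```text
pics
scene 527.9047664318397 321.02915714425825 229.8772064569478 [[ 0.23661457  0.97150043  0.01415866]
 [ 0.75518003 -0.17472056 -0.63180365]
 [-0.6113237   0.16018629 -0.77499915]] [-0.12897658 -0.36124562  1.7034168 ]
top 547.20900642666 324.3999522931304 236.15813064636384 [[ 0.01162806 -0.99992435 -0.00401113]
 [-0.99582309 -0.01121689 -0.0906121 ]
 [ 0.09056025  0.00504802 -0.99587818]] [-3.17723368e-04  5.76500505e-01  1.37166464e+00]
```

View pics/top0.png

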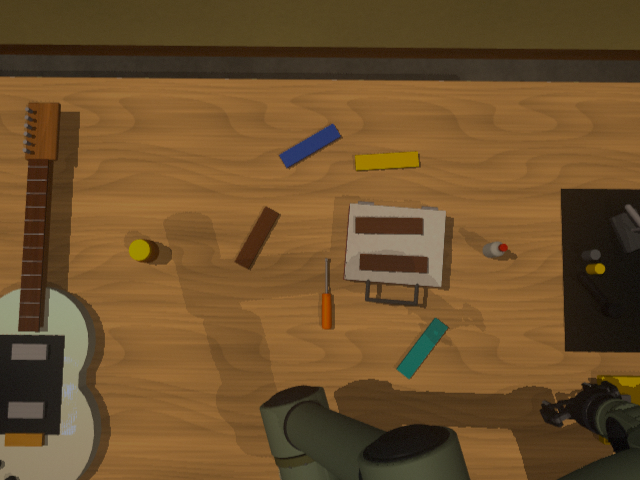

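View pics/scene0.png

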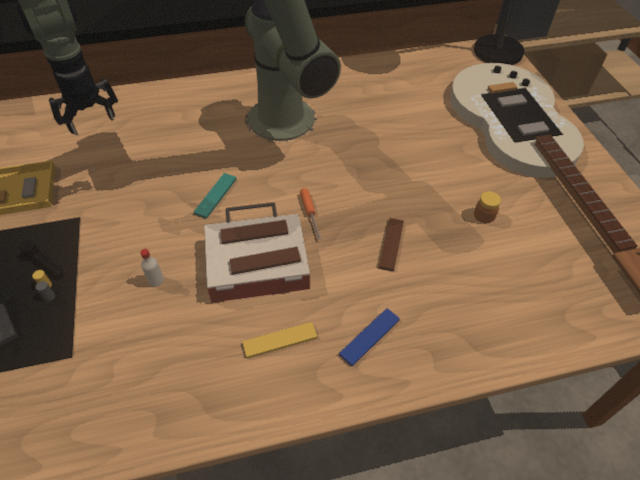

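Candidates in the top view are: dark brown bars at (394,264) = blank_a, (389,226) = blank_b and (258,238) = base. The look-alikes are turquoise (423,348), blue (310,146) and yellow (387,161), plus the guitar neck (33,245). By the description I choose the three brown ones, and I'll check them in one crop.

```bash
cat > h.py <<'E'
import numpy as np,cv2,pickle
from scipy.optimize import minimize
def proj(c,X):
    P=np.asarray(X)@c['R'].T+c['t']; return P[:,:2]/P[:,2:]*[c['fx'],c['fx']]+[c['cx'],c['cy']]
def ray(c,uv,z):
    d=c['R'].T@np.array([(uv[0]-c['cx'])/c['fx'],(uv[1]-c['cy'])/c['fx'],1]);o=-c['R'].T@c['t']
    return o+d*(z-o[2])/d[2]
def brown(c):
    b,g,r=[c['color'][...,i].astype(float) for i in range(3)]
    return ((r<110)&(r>35)&(r>1.35*g)&(r<3.2*g)&(b<0.95*g+5)).astype(np.uint8)
def box(p,z,h=.012,L=.165,W=.04):
    x,y,a=p; cs,sn=np.cos(a),np.sin(a)
    return np.array([[x+cs*i*L/2-sn*j*W/2,y+sn*i*L/2+cs*j*W/2,k] for k in(z,z+h) for i in(-1,1) for j in(-1,1)])
def sil(c,p,z,h=.012,S=8):
    m=np.zeros((480*S//2,640*S//2),np.uint8)
    q=cv2.convexHull(((proj(c,box(p,z,h))+.5)*S/2*16-8).astype(np.int32))
    cv2.fillConvexPoly(m,q,1,shift=4); return m
def fit(cams,p0,z,h=.012):
    ms=[]
    for c in cams:
        S=4; m=brown(c); near=cv2.dilate(sil(c,p0,z,h),np.ones((41,41)))
        M=cv2.resize(m*255,None,fx=S,fy=S,interpolation=cv2.INTER_LINEAR)>127
        ms.append(M&(near>0))
    def cost(v):
        p=np.array(v)*[.01,.01,.1]; s=0
        for c,M in zip(cams,ms):
            B=sil(c,p,z,h)>0; s+=(B^M).sum()/B.sum()
        return s
    r=minimize(cost,np.array(p0)/[.01,.01,.1],method='Nelder-Mead',options=dict(initial_simplex=[np.array(p0)/[.01,.01,.1]+d for d in([0,0,0],[.7,0,0],[0,.7,0],[0,0,.7])],xatol=.003,fatol=1e-5))
    return r.x*[.01,.01,.1],r.fun/len(cams)
E
python3 - <<'E'
from h import *
d=pickle.load(open('c0.pkl','rb'));T,S=d['top'],d['scene']
t=T['color']
for u,v in((394,264),(389,226),(258,238)):print(t[v,u])
def seed(z,e1,e2):
    A,B=ray(T,e1,z),ray(T,e2,z); print('len',np.linalg.norm((A-B)[:2])); m=(A+B)/2; return [m[0],m[1],np.arctan2(*(A-B)[1::-1])]
sd=dict(a=(.068,(361,263),(428,265)),b=(.068,(356,226),(423,226)),base=(0,(272,210),(243,266)))
for n,(z,e1,e2) in sd.items():
    p0=seed(z+.012,e1,e2)
    for nm,cs in(('both',[T,S]),('top',[T]),('scene',[S])):
        p,f=fit(cs,p0,z);print(n,nm,p.round(4),round(f,3))
cr=t[185:335,220:460]; mk=brown(T)[185:335,220:460]
big=cv2.resize(cr,None,fx=3.3,fy=3.3,interpolation=cv2.INTER_CUBIC)
M=cv2.resize(mk*255,(big.shape[1],big.shape[0]))
cs,_=cv2.findContours((M>127).astype(np.uint8),0,2);cv2.drawContours(big,cs,-1,(0,255,0),1)
cv2.imwrite('pics/crop1.png',big)
E
```

```text
[22 39 69]
[28 48 78]
[18 39 75]
len 0.16362463153235435
a both [ 0.5078 -0.1635  1.5369] 0.157
a top [ 0.508  -0.1633  1.539 ] 0.07
a scene [ 0.5062 -0.1631  1.5306] 0.241
len 0.1646541642503183
b both [ 0.6008 -0.1523  1.5683] 0.143
b top [ 0.6013 -0.1528  1.5807] 0.062
b scene [ 0.597  -0.1515  1.5792] 0.217
len 0.16252218555518996
base both [ 0.5715  0.181  -0.4881] 0.101
base top [ 0.5713  0.1799 -0.4958] 0.134
base scene [ 0.5707  0.1817 -0.4867] 0.062
```

View pics/crop1.png

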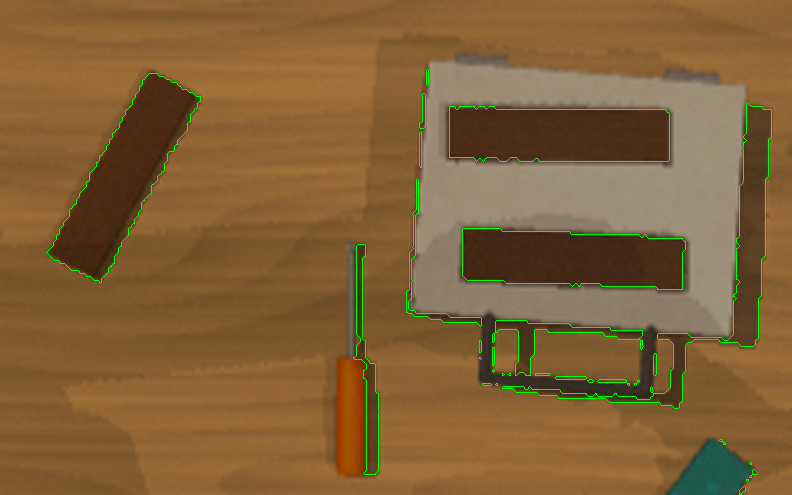

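The crop confirms the choice: plain dark brown bars at crop (560,135) = b, (572,259) = a and (125,177) = base, with fitted lengths of about 164 mm. The bar's front edge runs from crop (487,383) to (648,395). Next I'll measure the case and check reachability.

```bash
cat > m.py <<'E'
from h import *
from bench import arm,solver,eyes
from scipy.spatial.transform import Rotation as Ro
def quat(y,z):
    y,z=np.array(y,float),np.array(z,float); q=Ro.from_matrix(np.c_[np.cross(y,z),y,z]).as_quat(); return [q[3],*q[:3]]
def down(a): return quat([-np.sin(a),np.cos(a),0],[0,0,-1])
def barq(yaw,th,s=1):
    c,n=np.cos(yaw),np.sin(yaw)
    z=[np.cos(th)*c,np.cos(th)*n,-np.sin(th)]; y=s*np.array([np.sin(th)*c,np.sin(th)*n,np.cos(th)]); return quat(y,z)
E
python3 - <<'E'
from m import *
d=pickle.load(open('c0.pkl','rb'));T=d['top']
up=lambda x,y:(220+(x+.5)/3.3-.5,185+(y+.5)/3.3-.5)
c={k:ray(T,up(*v),.068) for k,v in dict(bl=(430,62),br=(745,86),fr=(731,336),fl=(411,312)).items()}
for k in c:print(k,c[k].round(4))
n=lambda a,b:np.linalg.norm(c[a]-c[b]).round(4)
print('w',n('bl','br'),n('fl','fr'),'d',n('bl','fl'),n('br','fr'))
f=c['bl']+c['fl']-c['br']-c['fr']; yaw=np.arctan2(f[1],f[0])-np.pi/2
e=c['bl']+c['br']-c['fl']-c['fr']; print('yaw',yaw,np.arctan2(e[1],e[0]))
C=sum(c.values())/4;print('centre',C)
B=(ray(T,up(484,381),.064)+ray(T,up(650,394),.064))/2; print('bar seen',B,'pred',C[:2]-.14*np.array([np.cos(yaw),np.sin(yaw)]))
print(arm.read_clock(),arm.nose_length,arm.read_force())
for nm,p,a in(('a',[.508,-.1634,.081],1.537),('b',[.601,-.1525,.081],1.568),('base',[.5712,.1812,.025],-.488)):
    for k in(0,np.pi):
        for h in(0,.1):
            q=solver.solve_ik([p[0],p[1],p[2]+h],down(a+k));print(nm,k,h,None if q is None else np.round(q,2))
H=C[:2]+.095*np.array([np.cos(yaw),np.sin(yaw)])
for th in(30,40,45,50):
  for s in(1,-1):
    o=[]
    for l in(0,.35,.7,1.05):
        th2=np.radians(th);r=.235*np.cos(l);z=.064+.235*np.sin(l)-.004
        P=np.array([H[0]-r*np.cos(yaw),H[1]-r*np.sin(yaw),z])+.006*np.array([np.cos(th2)*np.cos(yaw),np.cos(th2)*np.sin(yaw),-np.sin(th2)])
        q=solver.solve_ik(P,barq(yaw,th2,s)); o.append(None if q is None else np.round(q,2).tolist())
    print(th,s,o)
E
```

```text
bl [ 0.6552 -0.0566  0.068 ]
br [ 0.6396 -0.294   0.068 ]
fr [ 0.4519 -0.282   0.068 ]
fl [ 0.4669 -0.0439  0.068 ]
w 0.2379 0.2386 d 0.1887 0.1881
yaw -0.0644338602018526 -0.06572232442962968
centre [ 0.55339029 -0.16913152  0.068     ]
bar seen [ 0.41227174 -0.16054691  0.064     ] pred [ 0.41368081 -0.16011702]
0.1 0.011 [-0.02296911  0.2902697   1.67753925]
a 0 0 [-0.45  0.41 -0.41  0.75  0.   -1.99]
a 0 0.1 [-0.45  0.31 -0.27  0.99  0.   -1.99]
a 3.141592653589793 0 [-0.45  0.41 -0.41  0.75  0.    1.16]
a 3.141592653589793 0.1 [-0.45  0.31 -0.27  0.99  0.    1.16]
b 0 0 [-0.37  0.55 -0.17  0.85  0.   -1.94]
b 0 0.1 [-0.37  0.47 -0.03  1.07  0.   -1.94]
b 3.141592653589793 0 [-0.37  0.55 -0.17  0.85  0.    1.21]
b 3.141592653589793 0.1 [-0.37  0.47 -0.03  1.07  0.    1.21]
base 0 0 [ 0.18  0.58 -0.28  0.71  0.    0.67]
base 0 0.1 [ 0.18  0.48 -0.17  0.92  0.    0.67]
base 3.141592653589793 0 [ 0.18  0.58 -0.28  0.71  0.   -2.47]
base 3.141592653589793 0.1 [ 0.18  0.48 -0.17  0.92  0.   -2.47]
30 1 [None, None, None, [-0.79, -0.13, -1.19, -0.41, 0.61, 1.15]]
30 -1 [None, None, None, [-0.79, -0.13, -1.19, -0.41, 0.61, -1.99]]
40 1 [None, None, [-0.87, -0.19, -1.18, -0.12, 0.59, 0.98], [-0.72, -0.17, -1.01, -0.03, 0.49, 1.11]]
40 -1 [None, None, [-0.87, -0.19, -1.18, -0.12, 0.59, -2.16], [-0.72, -0.17, -1.01, -0.03, 0.49, -2.03]]
45 1 [None, [-0.94, -0.07, -1.27, -0.2, 0.57, 0.87], [-0.82, -0.19, -1.1, 0.03, 0.51, 0.98], [-0.69, -0.16, -0.92, 0.12, 0.43, 1.1]]
45 -1 [None, [-0.94, -0.07, -1.27, -0.2, 0.57, -2.27], [-0.82, -0.19, -1.1, 0.03, 0.51, -2.16], [-0.69, -0.16, -0.92, 0.12, 0.43, -2.04]]
50 1 [None, [-0.87, -0.09, -1.19, -0.05, 0.48, 0.89], [-0.77, -0.18, -1.01, 0.17, 0.43, 0.99], [-0.65, -0.13, -0.83, 0.26, 0.36, 1.1]]
50 -1 [None, [-0.87, -0.09, -1.19, -0.05, 0.48, -2.25], [-0.77, -0.18, -1.01, 0.17, 0.43, -2.15], [-0.65, -0.13, -0.83, 0.26, 0.36, -2.04]]
```

```bash
cat >> m.py <<'E'
BASE=np.array([.5712,.1812]); BA=-.488
def carry(p,yaw,zbot,tgt):
    "pick blank lying at p,yaw (underside .068); place with its underside at zbot over tgt"
    arm.move_pose([*p,.15],down(yaw)); arm.move_linear([*p,.081],velocity=.12)
    arm.grab(50); print('w',arm.read_grip_width(),'t',arm.read_clock())
    arm.move_linear([*p,.17],velocity=.25)
    arm.move_pose([*tgt,.12],down(BA)); arm.move_linear([*tgt,zbot+.023],velocity=.15)
    print('held w',arm.read_grip_width(),arm.read_position().__repr__())
    print('contact',arm.move_linear([*tgt,zbot+.0115],velocity=.03,contact_N=4),arm.read_position())
    arm.ungrasp(); arm.move_linear([*tgt,.16],velocity=.25); print('t',arm.read_clock())
def look(name):
    d={n:eyes.capture(n) for n in("scene","top")}; pickle.dump(d,open(name+'.pkl','wb')); return d['top'],d['scene']
E
python3 - <<'E'
from m import *
yaw=-.065;H=np.array([.5534,-.1691])+.095*np.array([np.cos(yaw),np.sin(yaw)])
for th in(55,60,65,70):
    o=[]
    for l in(0,.1,.2,1.05):
        t=np.radians(th);r=.235*np.cos(l)
        P=np.array([H[0]-r*np.cos(yaw),H[1]-r*np.sin(yaw),.06+.235*np.sin(l+.017)])+.006*np.array([np.cos(t),0,-np.sin(t)])
        q=solver.solve_ik(P,barq(yaw,t)); o.append(None if q is None else np.round(q,2).tolist())
    print(th,o)
carry([.508,-.1634],1.537+np.pi,.012,BASE)
T,S=look('c1')
print(fit([T],[*BASE,BA],.012),fit([S],[*BASE,BA],0,.024),fit([T],[*BASE,BA],0,.024),fit([S],[*BASE,BA],.012))
o=[]
for c,(x,y) in((T,(258,238)),(S,(391,243))):
    o.append(cv2.resize(c['color'][y-50:y+50,x-65:x+65],None,fx=3,fy=3*2,interpolation=cv2.INTER_CUBIC) if 0 else cv2.resize(c['color'][y-50:y+50,x-50:x+50],None,fx=4,fy=4,interpolation=cv2.INTER_CUBIC))
cv2.imwrite('pics/p1.png',np.hstack(o))
E
```

```text
55 [[-0.85, 0.12, -1.25, -0.26, 0.42, 0.88], [-0.85, 0.04, -1.22, -0.15, 0.42, 0.89], [-0.84, -0.03, -1.18, -0.04, 0.41, 0.9], [-0.62, -0.1, -0.74, 0.4, 0.31, 1.1]]
60 [[-0.79, 0.1, -1.17, -0.11, 0.34, 0.92], [-0.79, 0.03, -1.14, -0.01, 0.34, 0.92], [-0.78, -0.02, -1.1, 0.09, 0.33, 0.93], [-0.59, -0.05, -0.64, 0.52, 0.25, 1.11]]
65 [[-0.74, 0.11, -1.09, 0.03, 0.27, 0.95], [-0.73, 0.05, -1.05, 0.12, 0.26, 0.95], [-0.73, 0.0, -1.01, 0.2, 0.26, 0.96], [-0.56, -0.01, -0.55, 0.63, 0.2, 1.12]]
70 [[-0.69, 0.13, -1.0, 0.15, 0.2, 0.98], [-0.68, 0.08, -0.97, 0.24, 0.2, 0.98], [-0.68, 0.03, -0.93, 0.32, 0.2, 0.99], [-0.53, 0.05, -0.46, 0.75, 0.15, 1.13]]
w 4.5733125599515174e-05 t 3.225
held w 0.0001346701042684291 array([0.57197435, 0.18077564, 0.03574836])
contact False [0.5710494  0.18123616 0.02335619]
t 7.8
(array([ 0.57067467,  0.17721328, -0.44845695]), np.float64(0.31673411930318496)) (array([ 0.57030601,  0.18169573, -0.48825014]), np.float64(0.13298815518831122)) (array([ 0.5708602 ,  0.1783626 , -0.46631804]), np.float64(0.30983134976592025)) (array([ 0.57848076,  0.17723748, -0.48399116]), np.float64(0.09545286506469501))
```

View pics/p1.png

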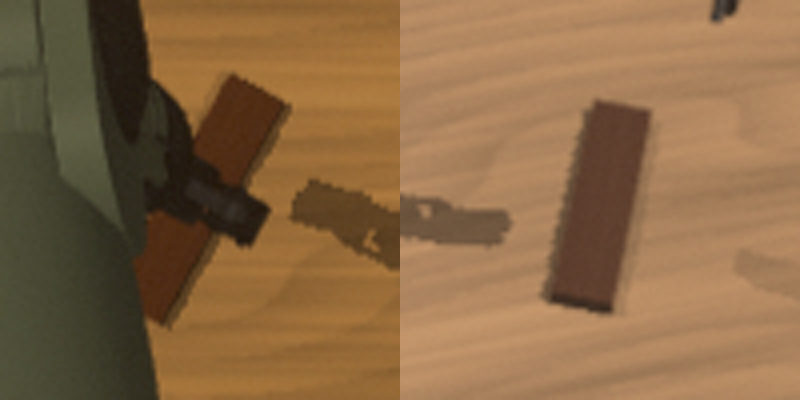

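The base blank at crop (205,200) / (600,205) has no second blank on it, and the gripper closed on nothing (width 0). Next I'll look at the lid.

```bash
python3 - <<'E'
from m import *
d=pickle.load(open('c1.pkl','rb'));o=[]
for n,(x,y) in(('top',(390,255)),('scene',(260,240))):
    o.append(cv2.resize(d[n]['color'][y-65:y+65,x-65:x+65],(400,400),interpolation=cv2.INTER_CUBIC))
cv2.imwrite('pics/p2.png',np.hstack(o))
T,S=d['top'],d['scene']
for p in([.508,-.1634,1.537],[.601,-.1525,1.568]):print(fit([T],p,.068),fit([T,S],p,.068))
E
```

```text
(array([ 0.50819277, -0.16334588,  1.53492501]), np.float64(0.07336837494524748)) (array([ 0.50817871, -0.16268639,  1.53433823]), np.float64(0.19846737580989865))
(array([ 0.60066807, -0.15290044,  1.56622314]), np.float64(0.0686495088624266)) (array([ 0.60085971, -0.15286239,  1.56910772]), np.float64(0.14160148949755386))
```

View pics/p2.png

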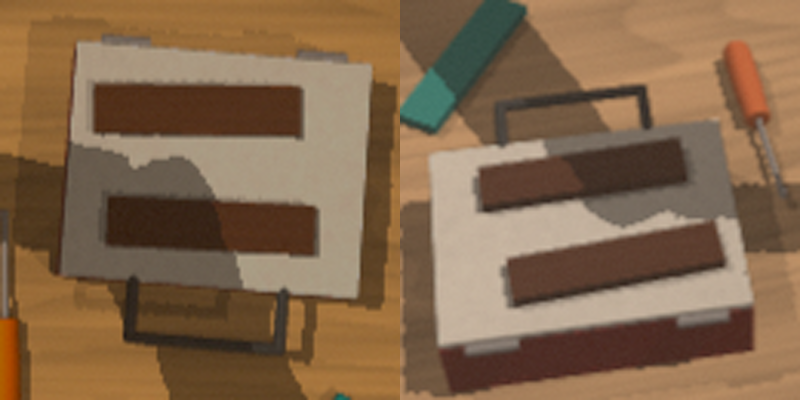

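Both blanks are unmoved at (210,225) and (197,110), so the fingers must have closed above or away from blank_a. I'll diagnose with position readings and a picture before closing.

```bash
python3 - <<'E'
from m import *
p=[.508,-.1632];q=down(1.536+np.pi)
print('w',arm.read_grip_width())
arm.move_pose([*p,.15],q);print(arm.read_position(),arm.read_orientation(),q)
f0=np.array(arm.read_force())
r=arm.move_linear([*p,.081],velocity=.1,contact_N=6)
print(r,arm.read_position(),np.array(arm.read_force())-f0,arm.read_grip_width())
arm.grab(50);print(arm.read_position(),np.array(arm.read_force())-f0,arm.read_grip_width(),arm.read_grip_force())
T,S=look('c2')
o=[cv2.resize(c['color'][y-65:y+65,x-65:x+65],(400,400),interpolation=cv2.INTER_CUBIC) for c,(x,y) in((T,(390,255)),(S,(260,220)))]
cv2.imwrite('pics/p3.png',np.hstack(o))
E
```

```text
w 0.08523301595254357
[ 0.50833423 -0.16239483  0.14989617] [-1.41351101e-04  7.18767725e-01  6.95250242e-01  1.97427326e-04] [np.float64(0.0), np.float64(0.7193015033391575), np.float64(0.6946980259753355), np.float64(0.0)]
False [ 0.50850512 -0.16322183  0.08144121] [ 0.46169166 -0.90593027 -0.39661548] 0.08543892557735255
[ 0.50799447 -0.16321065  0.08098115] [-0.23726527 -0.14914947 -0.51336358] 0.00012091641505108788 0.0
```

View pics/p3.png

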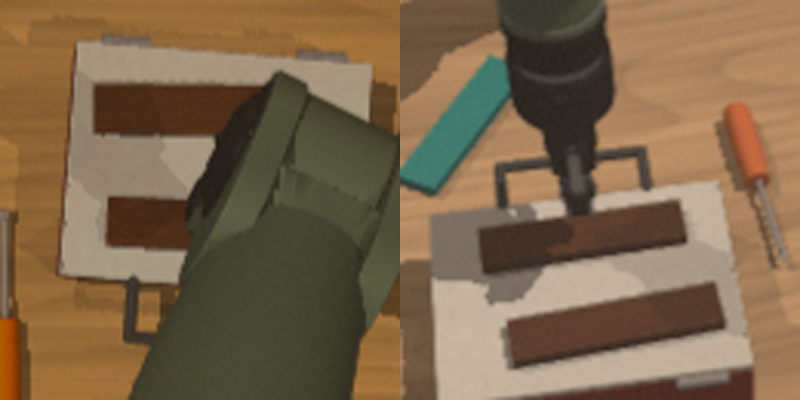

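The picture shows closed fingertips ending at crop (578,212), at the robot-side edge of blank_a. I'll compute what tip height that pixel implies.

```bash
python3 - <<'E'
from m import *
d=pickle.load(open('c2.pkl','rb'));S=d['scene']
print('seen',195+178.5*.325-.5,155+212.5*.325-.5)
for z in(.07,.08,.09,.1):print(z,proj(S,[[.508,-.163,z]]))
print(ray(S,(252.9,223.9),.07),ray(S,(252.9,223.9),.08))
print('a corners scene crop',((proj(S,box([.508,-.163,1.536],.068))-[195,155])/.325).round(0).tolist())
E
```

```text
seen 252.5125 223.5625
0.07 [[254.20573271 232.54750434]]
0.08 [[253.86610034 230.00708168]]
0.09 [[253.52240916 227.43629943]]
0.1 [[253.17458596 224.83461011]]
[ 0.47955555 -0.16175035  0.07      ] [ 0.48800603 -0.1622283   0.08      ]
a corners scene crop [[82.0, 275.0], [78.0, 236.0], [287.0, 244.0], [279.0, 207.0], [80.0, 266.0], [76.0, 227.0], [287.0, 235.0], [279.0, 197.0]]
```

The pixel puts the shut tips about 30 mm higher than the stated nose length implies. I'll measure it by touching the blank's top (z = 0.080) with the shut fingers.

```bash
python3 - <<'E'
from m import *
p=[.508,-.1632]
r=arm.move_linear([*p,.045],velocity=.03,contact_N=4)
print(r,arm.read_position(),arm.read_force(),arm.read_clock())
look('c3')
arm.move_linear([*p,.085],velocity=.15)
E
```

```text
True [ 0.50773992 -0.16307688  0.05271515] [-0.66320527  0.12596886  5.82066833] 11.8083
```

The real fingertips (shut) are about 27 mm behind the reported TCP, so the tool is effectively 38 mm shorter than documented. I'll correct for that and retry blank_a.

```bash
python3 - <<'E'
s=open('m.py').read()
i=s.index('def carry');j=s.index('def look')
s=s[:i]+'''G=.0265  # blank underside is this much above the reported TCP
def carry(p,yaw,zbot,tgt):
    arm.ungrasp(); arm.move_pose([*p,.085],down(yaw)); f0=np.array(arm.read_force())
    print('hit',arm.move_linear([*p,.068-G],velocity=.12,contact_N=8))
    arm.grab(50); w=arm.read_grip_width(); print('w',w,arm.read_position(),'dF',np.array(arm.read_force())-f0)
    if w<.03: return False
    arm.move_linear([*p,.13],velocity=.25); print('held',arm.read_grip_width())
    arm.move_pose([*tgt,.08],down(BA)); arm.move_linear([*tgt,zbot-G+.010],velocity=.15)
    print('contact',arm.move_linear([*tgt,zbot-G-.003],velocity=.03,contact_N=4),arm.read_position(),arm.read_grip_width())
    arm.ungrasp(); arm.move_linear([*tgt,.10],velocity=.25); print('t',arm.read_clock())
    return True
'''+s[j:]
open('m.py','w').write(s)
E
python3 - <<'E'
from m import *
carry([.508,-.1632],1.536+np.pi,.012,BASE)
arm.move_pose([.60,-.1528,.085],down(1.568+np.pi))
T,S=look('c4')
for p,z,h in(([*BASE,BA],.012,.012),([*BASE,BA],0,.024)):print(fit([T],p,z,h),fit([S],p,z,h))
o=[cv2.resize(c['color'][y-50:y+50,x-50:x+50],(400,400),interpolation=cv2.INTER_CUBIC) for c,(x,y) in((T,(258,238)),(S,(391,243)))]
cv2.imwrite('pics/p4.png',np.hstack(o)); print(arm.read_clock())
E
```

```text
hit False
w 0.03848907553397934 [ 0.50842071 -0.16345894  0.04242954] dF [-2.40474157 -0.3918282   5.71583065]
held 0.03827884917151612
contact True [ 0.57219223  0.18138539 -0.013542  ] 0.038763031496592604
t 18.3833
(array([ 0.57198295,  0.17814066, -0.49026943]), np.float64(0.2864321608040201)) (array([ 0.57451257,  0.17929258, -0.48531265]), np.float64(0.06880904559994049))
(array([ 0.57105601,  0.17817228, -0.47723031]), np.float64(0.24422405049025134)) (array([ 0.57035675,  0.18143002, -0.48270118]), np.float64(0.09013605442176871))
19.75
```

View pics/p4.png

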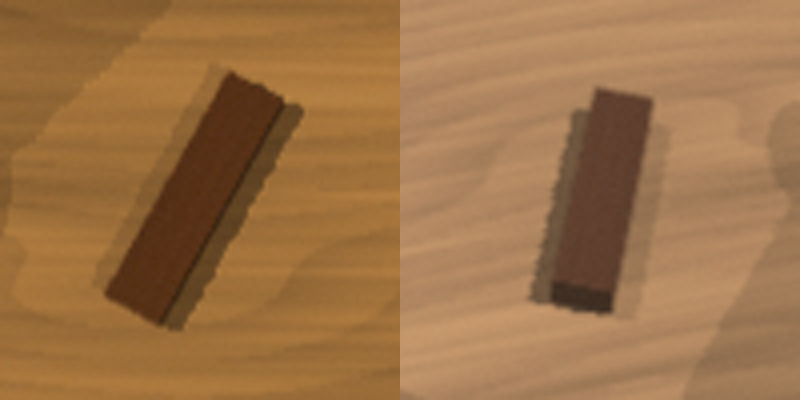

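The pile so far looks flush: in the top view its top face runs from (230,75) to (165,325), and in the scene view the end face at (583,297) is continuous. Next is blank_b, with a gentle squeeze of the pile to square it.

```bash
python3 - <<'E'
from m import *
if carry([.6008,-.1527],1.568+np.pi,.024,BASE):
    print('down',arm.move_linear([*BASE,-.022],velocity=.2,contact_N=8))
    arm.grab(20); print('pile w',arm.read_grip_width(),arm.read_position()); arm.ungrasp(); arm.move_linear([*BASE,.09],velocity=.25)
arm.move_pose([.36,-.156,.16],barq(-.065,np.radians(60)))
T,S=look('c5');print(arm.read_clock())
for p,z,h in(([*BASE,BA],0,.036),):print(fit([T],p,z,h),fit([S],p,z,h))
o=[cv2.resize(c['color'][y-40:y+40,x-40:x+40],(400,400),interpolation=cv2.INTER_CUBIC) for c,(x,y) in((T,(256,236)),(S,(391,240)))]
o2=[cv2.resize(c['color'][y-50:y+50,x-100:x+100],(400,200),interpolation=cv2.INTER_CUBIC) for c,(x,y) in((T,(400,290)),(S,(240,210)))]
cv2.imwrite('pics/p5.png',np.vstack([np.hstack(o),np.hstack(o2)]))
E
```

```text
hit False
w 0.03868268060692528 [ 0.60149912 -0.1529649   0.04249502] dF [-0.26197714  1.08909592  6.3635834 ]
held 0.03844377938069551
contact True [ 0.57220682  0.18137038 -0.00149577] 0.03845299021625974
t 25.1167
down False
pile w 0.040089016157452285 [ 0.57227948  0.1817007  -0.02088196]
29.1083
(array([ 0.56964401,  0.17444416, -0.51163374]), np.float64(0.38445501683861655)) (array([ 0.57028004,  0.18189302, -0.48721769]), np.float64(0.0940376150460184))
```

View pics/p5.png

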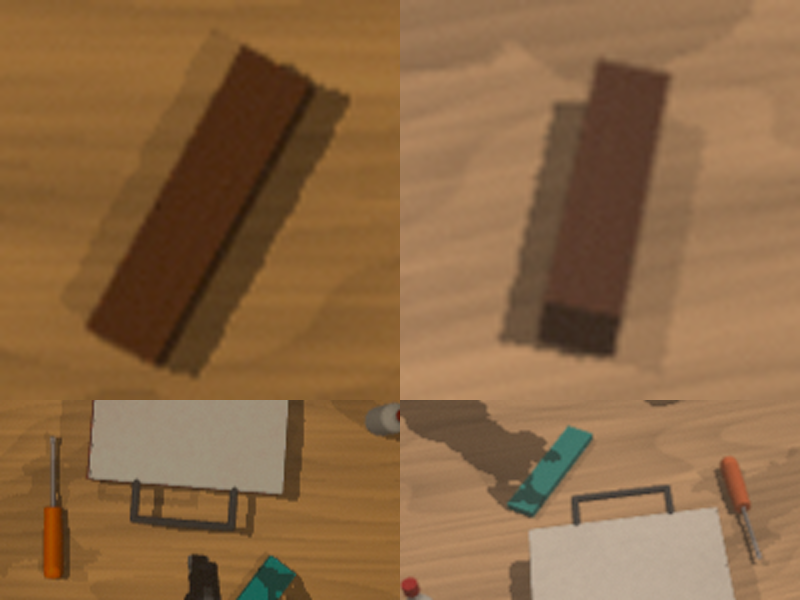

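The pile is flush on its faces and ends, with a straight end face at (578,330). The bar is clear at top-crop (183,525), and the open upper fingertip shows at top-crop (203,557). That pixel can decide whether the 38 mm error lies along the tool or vertically.

```bash
python3 - <<'E'
from m import *
d=pickle.load(open('c5.pkl','rb'));T,S=d['top'],d['scene']
P=np.array(arm.read_position());print(P)
yaw=-.065;h=np.array([np.cos(yaw),np.sin(yaw),0]);t=np.radians(60)
D=h*np.cos(t)+[0,0,-np.sin(t)];N=h*np.sin(t)+[0,0,np.cos(t)]
for nm,c in(('A',P-.040*D),('B',P-.002*D+[0,0,.038])):
    for w in(.0425,.057):
        X=[c+w*N, c-w*N]; print(nm,w,np.round(X,3).tolist(),proj(T,X).round(1).tolist(),proj(S,X).round(1).tolist())
o=[cv2.resize(c['color'][y-50:y+50,x-50:x+50],(400,400),interpolation=cv2.INTER_CUBIC) for c,(x,y) in((T,(405,335)),(S,(240,170)))]
cv2.imwrite('pics/p6.png',np.hstack(o))
up=lambda x,y:(300+(x+.5)/2-.5,240+(y-400+.5)/2-.5)
us=lambda x,y:(140+(x-400+.5)/2-.5,160+(y-400+.5)/2-.5)
print('bar',[ray(T,up(*u),.064).round(4).tolist() for u in((134,521),(234,527))],[ray(S,us(*u),.064).round(4).tolist() for u in((575,499),(669,490))])
print('lid front',[ray(T,up(*u),.068).round(4).tolist() for u in((89,478),(283,494))])
E
```

```text
[ 0.36065174 -0.15600388  0.16016455]
A 0.0425 [[0.377, -0.157, 0.216], [0.304, -0.152, 0.174]] [[398.1, 320.2], [393.5, 352.2]] [[243.0, 153.5], [242.3, 146.4]]
A 0.057 [[0.39, -0.158, 0.223], [0.291, -0.151, 0.166]] [[398.9, 314.6], [392.8, 357.4]] [[243.1, 154.8], [242.2, 145.3]]
B 0.0425 [[0.396, -0.158, 0.221], [0.323, -0.154, 0.179]] [[399.0, 311.6], [394.4, 343.8]] [[243.4, 157.2], [242.7, 149.9]]
B 0.057 [[0.409, -0.159, 0.228], [0.31, -0.153, 0.171]] [[399.8, 305.9], [393.6, 349.1]] [[243.5, 158.6], [242.6, 148.7]]
bar [[0.416, -0.0998, 0.064], [0.4101, -0.2226, 0.064]] [[0.4106, -0.2183, 0.064], [0.4225, -0.0969, 0.064]]
lid front [[0.468, -0.044, 0.068], [0.4512, -0.2822, 0.068]]
```

View pics/p6.png

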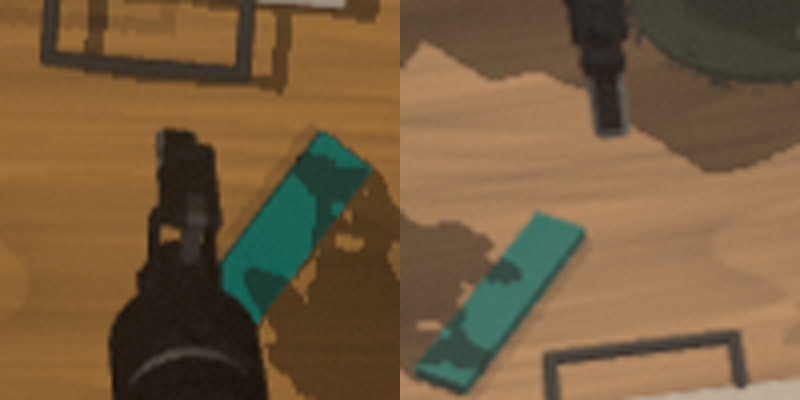

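The tip lies at top (399.5,317.5) and scene (242.5,153.7), which matches hypothesis A: the offset is along the tool axis, so the true grasp point is about 46 mm behind the reported TCP. Next I'll grip the bar.

```bash
cat >> m.py <<'E'
YAW=-.065; HX=np.array([np.cos(YAW),np.sin(YAW),0]); HINGE=np.array([.6482,-.1753,.060])
def bar(l): return HINGE+.235*(-np.cos(l+.017)*HX+np.array([0,0,np.sin(l+.017)]))
E
python3 - <<'E'
from m import *
def path(th):
    t=np.radians(th);D=HX*np.cos(t)+[0,0,-np.sin(t)]
    return D,[bar(l)+.043*D+[0,0,.0015] for l in np.linspace(0,1.05,8)]
for th in(50,55,60):
    D,W=path(th); q=barq(YAW,np.radians(th)); ok=[solver.solve_ik(w,q) is not None for w in [W[0]-.07*D]+W]; print(th,ok)
    if all(ok):break
open('th','w').write(str(th))
arm.ungrasp();arm.move_pose(W[0]-.07*D,q);f0=np.array(arm.read_force())
print('hit',arm.move_linear(W[0],velocity=.1,contact_N=6),arm.read_position()-W[0])
arm.grab(40);print('w',arm.read_grip_width(),arm.read_grip_force(),np.array(arm.read_force())-f0,arm.read_position(),arm.read_clock())
E
```

```text
50 [False, False, True, True, True, True, True, True, True]
55 [True, True, True, True, True, True, True, True, True]
hit False [ 0.00025703 -0.00042668  0.00072074]
w 0.008683891746093372 39.06671404838562 [-6.15239265 -0.69787628  2.13703728] [ 0.43719052 -0.1615875   0.02956754] 31.4
```

The fingers are on the bar: width 8.7 mm, with the same small bias as on the blanks (38.5 mm for 40). Now I'll lift along the arc.

```bash
python3 - <<'E'
from m import *
O=np.array(arm.read_position())-bar(0); f0=np.array(arm.read_force())
for l in np.linspace(0,1.05,10)[1:]:
    arm.move_linear(bar(l)+O,velocity=.1); print(round(l,2),(np.array(arm.read_force())-f0).round(1),round(arm.read_grip_width(),4))
print(arm.read_position()-O-bar(1.05),arm.read_clock())
T,S=look('c6')
o=[cv2.resize(c['color'][y-75:y+75,x-100:x+100],(400,300),interpolation=cv2.INTER_CUBIC) for c,(x,y) in((T,(390,250)),(S,(260,200)))]
o2=[cv2.resize(c['color'],(400,300),interpolation=cv2.INTER_AREA) for c in(T,S)]
cv2.imwrite('pics/p7.png',np.vstack([np.hstack(o),np.hstack(o2)]))
def e(l,s,r=.190): # lid edge corners on the top face
    u=-np.cos(l)*HX+np.array([0,0,np.sin(l)]);n=np.sin(l)*HX+np.array([0,0,np.cos(l)])
    return HINGE+r*u+.008*n+s*.12*np.array([-HX[1],HX[0],0])
for l in(.95,1.05,1.15):
    P=[e(l,1),e(l,-1)]; print(l,((proj(T,P)-[290,175])*2).round().tolist(),((proj(S,P)-[160,125])*2+[400,0]).round().tolist())
E
```

```text
0.12 [ 4.  1. -4.] 0.0082
0.23 [ 1.5 -0.4 -3.7] 0.0083
0.35 [-3.2 -1.3 -1.6] 0.0084
0.47 [-7.5 -1.6  1. ] 0.0084
0.58 [-6.3 -0.6  3.7] 0.0079
0.7 [-4.2  0.3  3.9] 0.0084
0.82 [-2.3  0.7  4.2] 0.0085
0.93 [ 2.9 -1.4  0.5] 0.0083
1.05 [ 4.9 -2.1 -3. ] 0.0083
[-0.0002109  -0.00033498 -0.00054338] 35.2167
0.95 [[118.0, 129.0], [336.0, 146.0]] [[684.0, 144.0], [468.0, 170.0]]
1.05 [[119.0, 113.0], [339.0, 130.0]] [[686.0, 149.0], [467.0, 175.0]]
1.15 [[121.0, 97.0], [342.0, 114.0]] [[689.0, 155.0], [466.0, 182.0]]
```

View pics/p7.png

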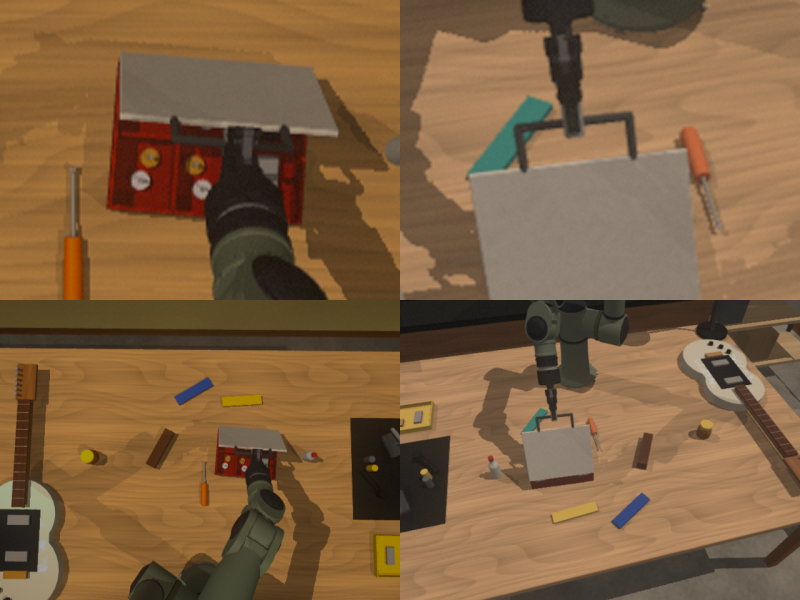

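The lid stands open. Its front corners at top-crop (119,118) and (337,132), and scene-crop (687,150) and (470,176), match the 1.05 rad prediction. The bar is still gripped, and the pile and bystanders are undisturbed, so I'm handing in.

```bash
python3 -c "
from bench import arm
print(arm.read_grip_width(),arm.read_clock());print(arm.finish_job())"
```

```text
0.008159706210502882 35.3167
the job is handed in; nothing more can be done
None
```

The job is handed in at 35.3 s on the robot clock: the three blanks are in one flush pile on the bench, and the lid is held open by its bar at about 60 degrees; the glue bottle, screwdriver and jar were not touched.

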